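# Nest the small syrup pan with its handle fanned

### The arm

A 7-joint arm with a two-finger parallel gripper is mounted at the origin on a cart in front of the work surface, level with it; the furniture and walls round the work are solid. World frame = base frame: x ahead of the robot, y to its left, z up, the work surface at z = 0. Lengths are in m, angles in rad, forces in N, time in s.
With the tool pointing down it reaches from about 0.4 to 0.875 m from the base axis. Payload 19.3 kg.
Tool frame: the origin (TCP) lies at the very end of the fingers, on their centre line; the grasp point (between the pads) lies 19 mm behind it; z points along the fingers, y is the line along which they close (so a half turn about z gives the same grasp; the last joint's range is limited). The gripper opens to 85 mm and grips with 20 to 120 N. Pads are 22 mm wide; open, the fingers measure 114 mm over their backs; the gripper's body (76 mm by 85 mm) begins 54 mm behind the grasp point. The pads swing forward as they close: fully open they stand 13 mm farther back than shut.
Start: joints at [1.234, 0.521, -0.036, 1.599, 0.021, 1.021, -0.113], TCP at [0.165, -0.603, 0.231] pointing down, gripper open.
Joint ranges: [-2.91, 2.91], [-0.3, 2.13], [-1.5, 1.42], [0.17, 2.43], [-1.26, 4.41], [0.16, 1.93], [-2.52, 2.52]. Speed limits (rad/s): [1.89, 1.89, 2.39, 2.39, 3.01, 3.01, 3.01].

### API

Orientations are given as [roll, pitch, yaw] about the fixed x, y, z axes, in that order (R = Rz(yaw) Ry(pitch) Rx(roll)).
In Python, from workcell import bot gives the robot as it stands.
- The arm moves only by the tool carry_out, never from a script. Its argument "rows" is a list that holds one entry, the list of rows, each a list of 4 numbers: the shift along the tool's x, y, z in m, then the turn about the tool's z in degrees. In form: [[[x, y, z, twist], ...]]. A call has 1 to 12 rows; each row is the pose to reach, as a shift and turn from the pose commanded when the call began, along the tool's axes at that moment; what a row does not reach only later rows make up. A row lasts 1/12 s, in which the tool goes at most 41.7 mm and 7.16 degrees, less where a joint would pass 70% of its speed; a pose out of reach is approached as far as the arm can. A call with a gripper value outside its range is refused whole. "grip" is the finger opening in m, from 0 to 0.0854, set as the call begins (left out, the last holds). The fingers move at their own pace and stop on an object; "grip_force" is the grip in N (left out, the last holds). Time passes only in rows, so rows that repeat a pose let the fingers close. It gives the time, the measured TCP pose, the force, the opening and the grip force at its end, in the units of the state.
- bot.observe(): the state, without advancing time (a new reading comes with each control period).
- bot.grab_frame(name): name is "side" or "top" or "wrist"; returns a dict with "pixels" (480x640x3 uint8, red, green, blue), "K" (3x3 intrinsics, pixels), "pose" (4x4, takes a point from camera to world coordinates). Camera axes: x right, y down, z forward; pixel columns grow to the right and rows downward; lengths in m; the calibration is good to about 2 mm. A picture is of the moment at which its call begins. There is no depth.
- bot.job_done(): hands the job in; it is judged then, once.
Trained networks look in a picture, given as the dict that the camera call returned (one of the last four; its "shot" number tells which), for a name from the list of things; names that differ only in an ending like _2 or _b are one class to them, and where a whole thing is asked for, a point or a joint stands for the part that bears it (a point fixed in the world has none). Each returns a list of dicts, best first, with "conf" (0 to 1); they miss things now and then, are a little off and sometimes report something else, mostly with a low value. They report only what shows in the picture. A call takes as long as a camera call.
- bot.look_for(picture, label): "position" ([column, row] in pixels, amid what is visible of it).
- bot.regions_of(picture, label): "region" (480x640 bool, what is visible of it) and "position" ([column, row] in pixels, amid what is visible of it).
- bot.spot_point(picture, label): "position" ([column, row] in pixels: a listed point, or the origin of a listed thing).
The state is a dict: "clock": time; "qpos": joint angles; "qd": joint speeds; "joint_efforts": joint torques, N m; "position": TCP position; "tool_rot": TCP orientation; "force": force on the tool from outside, world axes, zero at the start; "moment": the same for the moment, N m; "grip_width": finger opening in m; "finger_force": force on a finger pad.
Only numpy, scipy, OpenCV 4.12 (cv2) and the standard library are available. Lean on these libraries where they do the work, as an engineer would, in place of code of your own. Each camera call takes 0.05 s, during which the arm holds its last target. There are 200 camera calls.

### The job

Two of the bar's steel syrup pans are already nested, the middle one inside the large one with its handle turned about 45 degrees from the large one's. Pick up the small pan that stands by itself and nest it upright and fully down in the middle pan, with its handle turned on about another 45 degrees in the same direction (counter-clockwise seen from above), so that the three handles spread like a fan. Leave the nested pair standing where it is, its two handles still fanned.

Things in the scene. Friction and masses are not known exactly. Their poses are not given: they have to be found in the camera images.
- small_pan: Small steel pan with a black handle, standing alone. Bowl 60 mm across the rim, 46 across the base, 56 tall, wall 2.5. Origin: centre of the bowl's underside, z up; handle along +x. The handle rises from the rim, then runs level from 48 to 115 mm from the bowl's axis: a flat-sided bar 12 wide, 10 high, centre 60 mm above the underside. About 0.14 kg.
- small_pan_grip (a point): Point at the centre of the small pan's handle bar, 78 mm from the bowl's axis along the pan's +x and 60 mm above its underside: a good place to pinch the 12 mm wide bar from above.
- middle_pan: Middle pan, same make, nested in the large one. 78 mm across the rim, 50 tall; inside 55 wide at the floor, 73 at the rim. Floor 3 thick: the nested small pan's underside is 3 mm above this one's. Origin: centre of the underside (3 mm above the worktop), z up. Handle along +x: bar 57 to 124 mm from the axis, 12 wide, 10 high, centre 54 above the underside.
- large_pan: Large pan, same make, on the worktop with the middle pan in it. 96 mm across the rim, 44 tall, floor 3 thick. Origin: centre of the underside, z up. Handle along +x: bar 66 to 133 mm from the axis, 12 wide, 10 high, centre 48 above the underside. The middle pan's handle is turned 38 to 52 degrees counter-clockwise (from above) from this one.

How it is judged:
At the end, for the whole second after the job is handed in: Small pan at rest in the middle pan: axes within 12 mm, under 9 mm above its underside, upright to 8 deg, handle 25 to 75 deg counter-clockwise of the middle one's. Middle pan still down in the large one (15 mm, 9 mm), handles 23 to 69 deg apart; large pan upright, moved under 40 mm (horizontal distance between small_pan and middle_pan below 0.012 m and z of small_pan in the frame of middle_pan below 0.009 m and angle between small_pan's own z axis and vertical below 0.14 rad and x of small_pan_grip in the frame of middle_pan between 0.018 and 0.071 m and y of small_pan_grip in the frame of middle_pan above 0.02 m and linear speed of small_pan below 0.02 m/s and horizontal distance between middle_pan and large_pan below 0.015 m and z of middle_pan in the frame of large_pan below 0.009 m and angle between the x axis of middle_pan and the x axis of large_pan, either way round between 0.4 and 1.2 rad and angle between large_pan's own z axis and vertical below 0.1 rad and distance of large_pan from where it was at the start of the episode below 0.04 m); the robot touches nothing.
It also fails if it takes over 32 s, if anything falls off the work surface, if the arm or the gripper's body presses on something with over 40 N, if the wrist force passes 120 N, or if a joint passes its speed limit or range.

## Working session

There is one attempt and no reset: what is moved stays moved. The work goes in short steps, Python scripts to look and compute and a tool call to move; the robot and the scene stay as the last step left them, time stands still between calls to the robot, and variables do not carry over. Pictures are saved under pics/ and viewed, at most 10 in all, crops included, and the job is handed in when it is done.

Besides the shell and the picture viewer there is one more tool, called by a JSON object that holds its "name" and its "arguments". carry_out: Moves the arm, as the interface text tells. Its arguments: {"type":"object","properties":{"rows":{"type":"array","items":{"type":"array","items":{"type":"array","items":{"type":"number"}}}},"grip":{"type":"number"},"grip_force":{"type":"number"}},"required":["rows"]}

```bash
mkdir -p pics
cat > h.py <<'E'
import numpy as np, cv2
from workcell import bot
def ray(f,p):
    d=np.linalg.inv(f["K"])@np.array([p[0],p[1],1.]); P=np.array(f["pose"])
    return P[:3,3],P[:3,:3]@d
def onz(f,p,z):
    o,d=ray(f,p); return (o+d*(z-o[2])/d[2]).round(4)
def save(f,n): cv2.imwrite("pics/"+n,cv2.cvtColor(f["pixels"],cv2.COLOR_RGB2BGR))
E
python3 - <<'E'
from h import *
s=bot.observe(); print(s)
for c in ("top","side"):
    f=bot.grab_frame(c); save(f,c+"0.png"); print(c,np.array(f["pose"]).round(3).tolist())
    for n,z in (("small_pan",0),("small_pan_grip",.06),("middle_pan",.003),("large_pan",0)):
        for d in bot.spot_point(f,n)[:2]: print(n,np.round(d["position"]),round(d["conf"],2),onz(f,d["position"],z))
E
```

```text
{'clock': 0.0, 'qpos': array([ 1.23377828,  0.52202194, -0.03634421,  1.59999425,  0.02116766,
        1.02108461, -0.11280806]), 'qd': array([ 1.54045238e-03,  1.29300836e-03, -4.49882866e-05,  8.76916575e-04,
        2.39932352e-03,  4.25184965e-04, -2.07873949e-03]), 'joint_efforts': array([ 1.76764638e-05, -9.27126217e+01,  1.98003799e+00, -3.69941711e+01,
        1.77724549e-02,  8.26149277e-03, -2.65100283e-05]), 'position': array([ 0.16468579, -0.60257013,  0.23072551]), 'tool_rot': array([-3.14046860e+00,  4.37024073e-05,  2.66797452e-01]), 'force': array([-0.36080975, -0.29286591,  0.69457685]), 'moment': array([ 0.02792026, -0.0183751 ,  0.04080407]), 'finger_force': 0.0, 'grip_width': 0.08566824483768165}
top [[0.021, -0.982, 0.188, 0.385], [-0.999, -0.016, 0.032, 0.04], [-0.028, -0.189, -0.982, 0.893], [0.0, 0.0, 0.0, 1.0]]
small_pan [372. 198.] 0.63 [ 0.6152 -0.0035  0.    ]
small_pan_grip [419. 221.] 0.65 [ 0.567  -0.0665  0.06  ]
middle_pan [258. 278.] 0.58 [0.4893 0.1637 0.003 ]
side [[0.731, 0.346, -0.588, 1.063], [0.682, -0.357, 0.639, -0.512], [0.011, -0.868, -0.497, 0.491], [0.0, 0.0, 0.0, 1.0]]
small_pan [330. 281.] 0.84 [ 0.6159 -0.0069  0.    ]
small_pan_grip [287. 255.] 0.93 [ 0.5623 -0.0641  0.06  ]
middle_pan [343. 229.] 0.87 [0.5064 0.1567 0.003 ]
large_pan [339. 230.] 0.56 [0.5007 0.1509 0.    ]
```

View pics/top0.png

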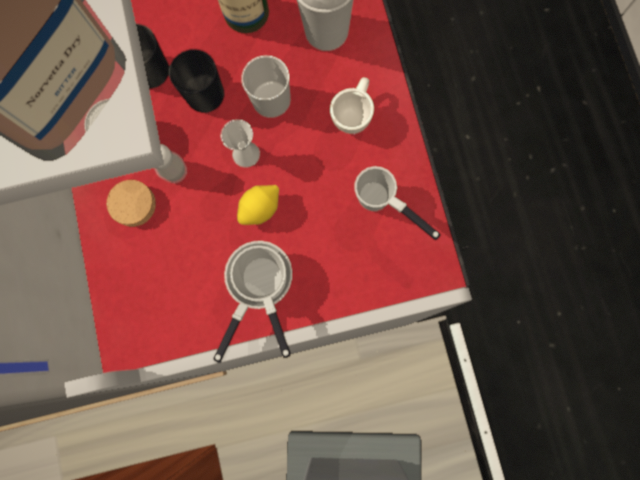

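View pics/side0.png

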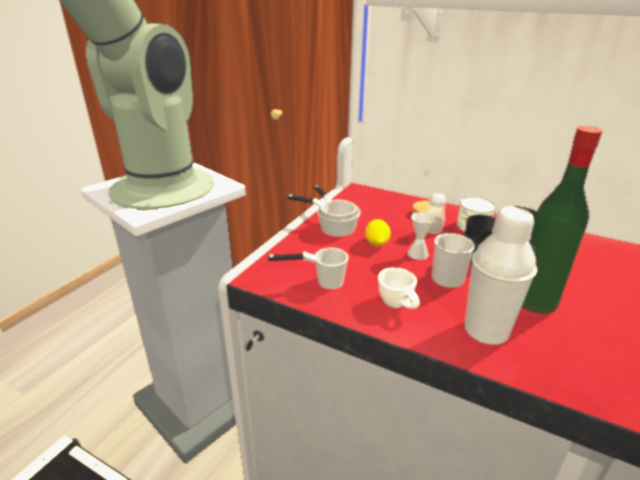

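The top picture shows the small pan at about (376,188), with its handle running to (437,235). The nested pair is at (258,275): the large pan's handle ends at (218,357) and the middle one's at (286,352). So the middle handle's yaw is about -160°, the small pan's target is about -115°, and it now sits at about -130°. I'm moving above the grip point.

{"name": "carry_out", "arguments": {"rows": [[[0.528,-0.412,0.0,-35],[0.528,-0.412,0.0,-35],[0.528,-0.412,0.0,-35],[0.528,-0.412,0.0,-35],[0.528,-0.412,0.0,-35],[0.528,-0.412,0.0,-35],[0.528,-0.412,0.0,-35],[0.528,-0.412,0.0,-35],[0.528,-0.412,0.0,-35],[0.528,-0.412,0.0,-35],[0.528,-0.412,0.0,-35],[0.528,-0.412,0.0,-35]]], "grip": 0.05, "grip_force": 60}}

```text
clock: 1.5
position: [0.4648, -0.2005, 0.2316]
tool_rot: [3.141, -0.0, 0.877]
force: [0.3, -1.5, 0.3]
grip_width: 0.0504
finger_force: 0.0
```

{"name": "carry_out", "arguments": {"rows": [[[0.165,-0.01,0.05,0],[0.165,-0.01,0.05,0],[0.165,-0.01,0.05,0],[0.165,-0.01,0.05,0],[0.165,-0.01,0.05,0],[0.165,-0.01,0.05,0],[0.165,-0.01,0.05,0],[0.165,-0.01,0.05,0]]]}}

```text
clock: 2.17
position: [0.5614, -0.07, 0.1815]
tool_rot: [3.141, 0.0, 0.876]
force: [0.0, -1.2, -0.4]
grip_width: 0.0497
finger_force: 0.0
```

Run:
```python
from h import *
s=bot.observe(); print(s["position"],s["tool_rot"],s["clock"])
for c in ("wrist","top","side"):
    f=bot.grab_frame(c); save(f,c+"1.png")
    if c=="wrist": print(np.array(f["pose"]).round(3).tolist())
    for n,z in (("small_pan",0),("small_pan_grip",.06),("middle_pan",.003),("large_pan",0)):
        for d in bot.spot_point(f,n)[:1]: print(c,n,np.round(d["position"]),round(d["conf"],2),onz(f,d["position"],z))
```

```text
[ 0.56135266 -0.06996847  0.1815095 ] [3.14125866e+00 4.15282286e-04 8.76497638e-01] 2.1667
[[0.769, -0.614, -0.179, 0.609], [-0.639, -0.738, -0.217, -0.016], [0.001, 0.281, -0.96, 0.323], [0.0, 0.0, 0.0, 1.0]]
wrist small_pan_grip [327. 222.] 0.71 [ 0.5726 -0.0653  0.06  ]
wrist large_pan [329. 127.] 0.42 [ 0.6222 -0.0098  0.    ]
top small_pan [373. 197.] 0.73 [ 0.6168 -0.0049  0.    ]
top small_pan_grip [417. 220.] 0.92 [ 0.568  -0.0639  0.06  ]
side small_pan [330. 281.] 0.89 [ 0.6164 -0.0065  0.    ]
side small_pan_grip [288. 258.] 0.88 [ 0.5699 -0.069   0.06  ]
side middle_pan [340. 228.] 0.79 [0.4989 0.1553 0.003 ]
side large_pan [338. 228.] 0.92 [0.4915 0.1556 0.    ]
```

View pics/wrist1.png

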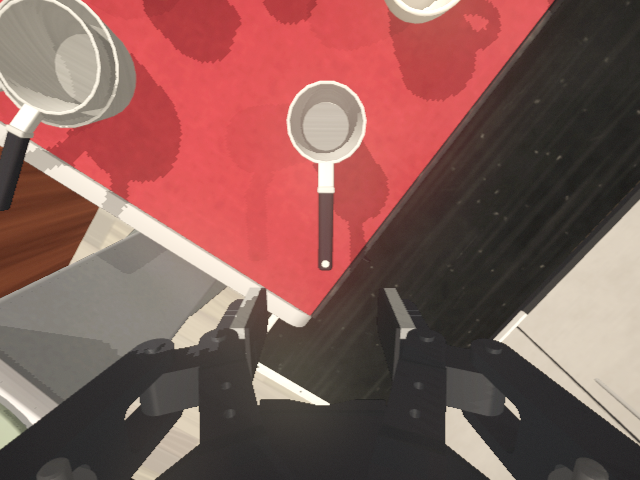

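The handle runs almost straight down the picture, with the small rim centre at (327,121) and the tip hole at (325,265). The middle rim and its handle show at upper left, from about (28,118) to (5,205).

```bash
cat >> h.py <<'E'
def fitpan(f,rim,tip,r,zr,zh):
    c=onz(f,rim,zr)[:2]; t=onz(f,tip,zh)[:2]; d=t-c
    return c,t,np.hypot(*d).round(4),np.degrees(np.arctan2(d[1],d[0])).round(1)
E
python3 - <<'E'
from h import *
f=bot.grab_frame("wrist")
print(fitpan(f,(327,121),(325,262),0,.056,.065))
print("mid handle",onz(f,(25,120),.06),onz(f,(5,205),.062), onz(f,(48,55),.053))
g=bot.grab_frame("top")
print(fitpan(g,(376,187),(436,236),0,.056,.065))
print(fitpan(g,(261,272),(286,352),0,.053,.062))
print(fitpan(g,(258,275),(218,357),0,.044,.053))
s=cv2.resize(g["pixels"][220:370,190:390],(800,600),interpolation=cv2.INTER_CUBIC);save({"pixels":s},"c.png")
E
```

```text
(array([ 0.6216, -0.0057]), array([ 0.5517, -0.0879]), np.float64(0.1079), np.float64(-130.4))
mid handle [0.452  0.1355 0.06  ] [0.3897 0.1062 0.062 ] [0.4967 0.1559 0.053 ]
(array([ 0.6164, -0.0068]), array([ 0.5449, -0.0895]), np.float64(0.1093), np.float64(-130.8))
(array([0.492 , 0.1531]), array([0.3828, 0.1136]), np.float64(0.1161), np.float64(-160.1))
(array([0.4888, 0.1584]), array([0.3741, 0.2073]), np.float64(0.1247), np.float64(156.9))
```

View pics/c.png

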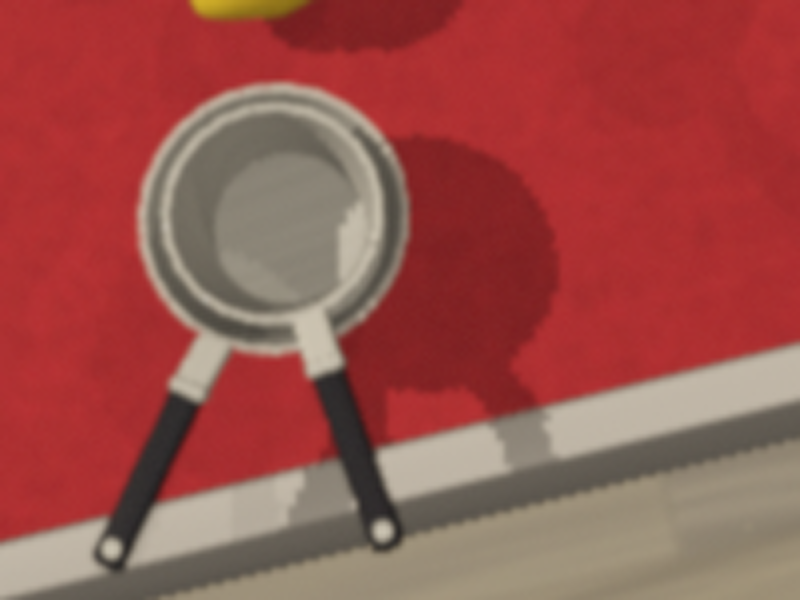

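{"name": "carry_out", "arguments": {"rows": [[[0.008,0.001,0.04,0],[0.008,0.001,0.07,0],[0.008,0.001,0.1,0],[0.008,0.001,0.125,0],[0.008,0.001,0.139,0],[0.008,0.001,0.139,0],[0.008,0.001,0.139,0]]]}}

```text
clock: 3.6
position: [0.5673, -0.0632, 0.0421]
tool_rot: [-3.141, 0.0, 0.878]
force: [0.4, 0.4, -0.2]
grip_width: 0.05
finger_force: 0.0
```

{"name": "carry_out", "arguments": {"rows": [[[0,0,0,0],[0,0,0,0],[0,0,0,0],[0,0,0,0],[0,0,0,0],[0,0,0,0],[0,0,0,0],[0,0,0,0]]], "grip": 0.0, "grip_force": 70}}

```text
clock: 4.27
position: [0.5678, -0.0639, 0.0429]
tool_rot: [3.141, -0.0, 0.877]
force: [-2.5, -2.2, 6.8]
grip_width: 0.0104
finger_force: 69.7
```

{"name": "carry_out", "arguments": {"rows": [[[0,0,-0.01,0],[0,0,-0.03,0],[0,0,-0.06,0],[0,0,-0.09,0],[0,0,-0.11,0],[0,0,-0.11,0],[0,0,-0.11,0]]]}}

```text
clock: 4.85
position: [0.568, -0.0635, 0.1538]
tool_rot: [3.14, -0.001, 0.878]
force: [0.2, -0.1, -1.8]
grip_width: 0.0105
finger_force: 68.6
```

{"name": "carry_out", "arguments": {"rows": [[[0.009,-0.03,0,-3],[0.018,-0.06,0,-6],[0.027,-0.095,0,-9],[0.035,-0.13,0,-12],[0.041,-0.155,0,-15],[0.045,-0.168,0,-17],[0.047,-0.177,0,-17.5],[0.047,-0.177,0,-17.5],[0.047,-0.177,0,-17.5],[0.047,-0.177,0,-17.5]]]}}

```text
clock: 5.68
position: [0.462, 0.0847, 0.1521]
tool_rot: [-3.142, 0.0, 1.181]
force: [1.0, 0.0, -1.7]
grip_width: 0.0105
finger_force: 68.6
```

Run:
```python
from h import *
s=bot.observe(); print(s["position"],s["tool_rot"],s["clock"])
f=bot.grab_frame("wrist"); save(f,"w2.png")
t=bot.grab_frame("top");g=bot.grab_frame("side"); save({"pixels":np.hstack([cv2.resize(t["pixels"][150:390,150:470],(400,300)),cv2.resize(g["pixels"][130:310,240:480],(400,300))])},"ts2.png")
for q in (f,t,g):
  for n,z in (("small_pan",.112),("small_pan_grip",.172),("middle_pan",.003),("large_pan",0)):
    for d in bot.spot_point(q,n)[:1]: print(n,np.round(d["position"]),round(d["conf"],2),onz(q,d["position"],z))
```

```text
[0.46204514 0.08469652 0.15208348] [-3.14156055e+00  3.68266065e-04  1.18052662e+00] 5.6833
small_pan [325. 137.] 0.73 [0.4935 0.1516 0.112 ]
small_pan [339. 185.] 0.91 [0.5    0.1446 0.112 ]
small_pan_grip [304. 164.] 0.83 [0.4719 0.071  0.172 ]
middle_pan [341. 228.] 0.86 [0.5019 0.1556 0.003 ]
large_pan [338. 227.] 0.72 [0.4887 0.1587 0.    ]
```

View pics/w2.png

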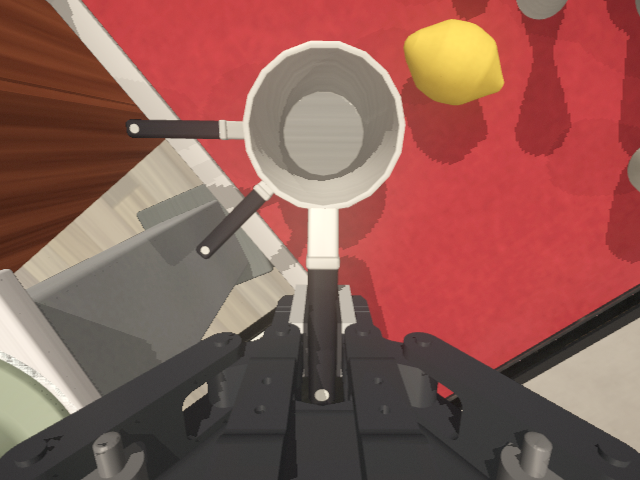

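View pics/ts2.png

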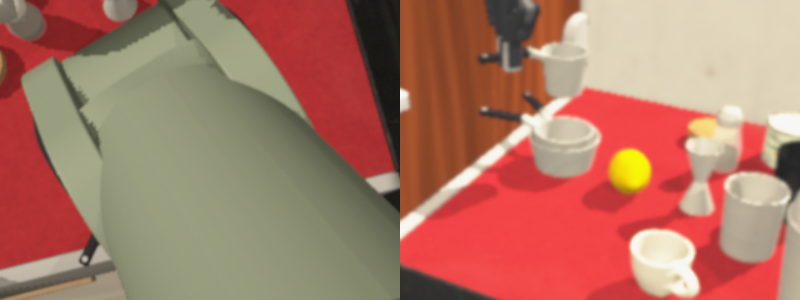

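The wrist view shows the held small pan's rim centred at (325,124). The middle handle's line runs (268,187)→(205,250) and the large one's (222,129)→(134,128). In the side view the pan hangs upright over the pair.

Run:
```python
from h import *
f=bot.grab_frame("wrist"); g=bot.grab_frame("side")
print("small",onz(f,(325,124),.169), onz(f,(322,396),.177))
m1,m2=onz(f,(265,190),.062)[:2],onz(f,(205,250),.062)[:2]
l1,l2=onz(f,(222,129),.053)[:2],onz(f,(134,128),.053)[:2]
print(m1,m2,l1,l2)
u=(m2-m1)/np.linalg.norm(m2-m1); v=(l2-l1)/np.linalg.norm(l2-l1)
s=np.linalg.solve(np.c_[u,-v],l1-m1); X=m1+s[0]*u
print("axis",X,np.degrees(np.arctan2(u[1],u[0])),np.degrees(np.arctan2(v[1],v[0])),np.linalg.norm(m2-X),np.linalg.norm(l2-X))
sc=lambda c,r:(240+(c-400)*.6,130+r*.6)
print("side small rim",onz(g,sc(566,50),.168),"mid rim",onz(g,sc(567,129),.053),onz(g,sc(565,135),.044))
```

```text
small [0.4933 0.1562 0.169 ] [0.452  0.0575 0.177 ]
[0.4423 0.1367] [0.3844 0.1139] [0.4309 0.1843] [0.3763 0.2073]
axis [0.49481085 0.15737785] -158.5063536029822 157.15696383763822 0.11866287898161262 0.1285964335271003
side small rim [0.4998 0.1453 0.168 ] mid rim [0.4956 0.1572 0.053 ] [0.4938 0.1556 0.044 ]
```

Aligned to within about 2 mm, so I'm lowering it.

{"name": "carry_out", "arguments": {"rows": [[[0.002,0.001,0.015,0],[0.002,0.001,0.03,0],[0.002,0.001,0.045,0],[0.002,0.001,0.06,0],[0.002,0.001,0.07,0],[0.002,0.001,0.08,0],[0.002,0.001,0.088,0],[0.002,0.001,0.092,0],[0.002,0.001,0.094,0],[0.002,0.001,0.094,0]]]}}

```text
clock: 7.37
position: [0.4631, 0.0873, 0.0582]
tool_rot: [-3.141, 0.0, 1.183]
force: [-0.5, -0.6, -1.5]
grip_width: 0.0104
finger_force: 68.6
```

{"name": "carry_out", "arguments": {"rows": [[[0,0,0.002,0],[0,0,0.004,0],[0,0,0.006,0],[0,0,0.0075,0],[0,0,0.0085,0],[0,0,0.0085,0]]]}}

```text
clock: 7.87
position: [0.4631, 0.0873, 0.0497]
tool_rot: [-3.142, 0.0, 1.183]
force: [0.3, 0.1, -0.3]
grip_width: 0.0102
finger_force: 68.8
```

Run:
```python
from h import *
f=bot.grab_frame("wrist"); g=bot.grab_frame("side")
save({"pixels":np.hstack([cv2.resize(f["pixels"],(400,300)),cv2.resize(g["pixels"][160:250,270:390],(400,300),interpolation=cv2.INTER_CUBIC)])},"w3.png")
```

```text
(no output)
```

View pics/w3.png

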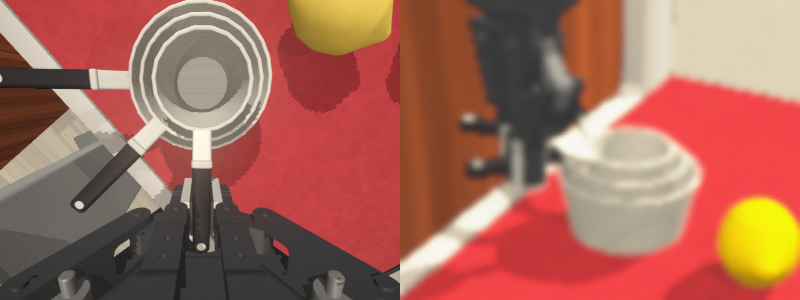

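The wrist view shows three concentric rims with the handles fanned, and the force shows first contact. I'll go down another 1 mm, release and rise.

{"name": "carry_out", "arguments": {"rows": [[[0,0,0.001,0],[0,0,0.0015,0],[0,0,0.0015,0]]]}}

```text
clock: 8.22
position: [0.463, 0.0864, 0.0485]
tool_rot: [3.141, 0.001, 1.182]
force: [-3.1, -5.3, 12.5]
grip_width: 0.0102
finger_force: 70.4
```

{"name": "carry_out", "arguments": {"rows": [[[0,0,0,0],[0,0,0,0],[0,0,0,0],[0,0,0,0],[0,0,0,0],[0,0,0,0]]], "grip": 0.03}}

```text
clock: 8.72
position: [0.4631, 0.0874, 0.0483]
tool_rot: [-3.142, -0.0, 1.183]
force: [0.2, -0.2, -1.0]
grip_width: 0.0297
finger_force: 0.0
```

{"name": "carry_out", "arguments": {"rows": [[[0,0,-0.01,0],[0,0,-0.025,0],[0,0,-0.05,0],[0,0,-0.08,0],[0,0,-0.11,0],[0,0,-0.13,0],[0,0,-0.13,0],[0,0,-0.13,0],[0,0,-0.13,0]]]}}

```text
clock: 9.47
position: [0.4628, 0.0871, 0.1783]
tool_rot: [-3.142, 0.0, 1.183]
force: [-0.9, 0.1, -0.6]
grip_width: 0.0301
finger_force: 0.0
```

Run:
```python
from h import *
f=bot.grab_frame("wrist"); g=bot.grab_frame("side")
save({"pixels":np.hstack([cv2.resize(f["pixels"],(400,300)),cv2.resize(g["pixels"][160:250,270:390],(400,300),interpolation=cv2.INTER_CUBIC)])},"w4.png")
```

```text
(no output)
```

View pics/w4.png

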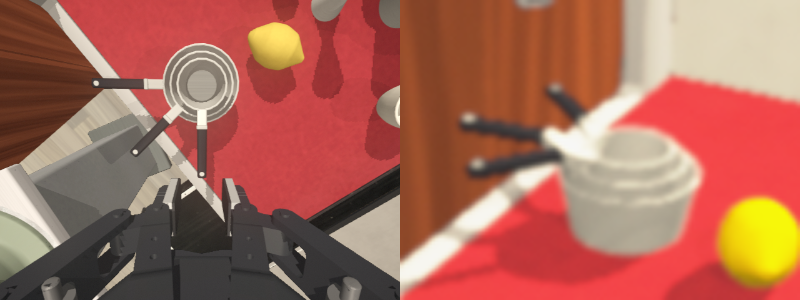

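The three pans are nested, level and fanned about 45° apart, and the gripper is clear of them.

```bash
python3 -c "
from workcell import bot
print(bot.job_done())"
```

```text
the job is handed in; nothing more can be done
None
```

The small pan is nested upright in the middle pan with the three handles fanned about 45° apart, and the job was handed in at about 9.6 s; the hand-in call returned no verdict.

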